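# Clear the drainer's seam groove

## Robot

A 7-joint arm with a two-finger parallel gripper is mounted at the origin on the work surface. World frame = base frame: x ahead of the robot, y to its left, z up, the work surface at z = 0. Lengths are in m, angles in rad, forces in N, time in s.
With the tool pointing down it reaches from about 0.425 to 0.975 m from the base axis. Payload 16.7 kg.
Tool frame: the origin (TCP) lies midway between the tips of the shut fingers; the grasp point (between the pads) lies r.grip_depth behind it (r.grip_depth is the distance from the TCP to the grasp point, in m); z points along the fingers, y is the line along which they close (so a half turn about z gives the same grasp; the last joint's range is limited). The gripper opens to 85 mm and grips with 20 to 120 N. Pads are 22 mm wide; open, the fingers measure 114 mm over their backs; the gripper's body (76 mm by 85 mm) begins 54 mm behind the grasp point. The pads swing forward as they close: fully open they stand 13 mm farther back than shut.
Start: joints at [-1.262, 0.426, 0.074, 1.606, -0.034, 1.111, -0.067], TCP at [0.299, 0.605, 0.231] pointing down, gripper open.
Joint ranges: [-2.85, 2.85], [-0.5, 2.14], [-1.23, 1.37], [0.21, 2.46], [-1.02, 4.16], [0.16, 2.05], [-2.73, 2.73]. Speed limits (rad/s): [1.89, 1.89, 2.39, 2.39, 3.01, 3.01, 3.01].

## Interface

Orientations are given as a unit quaternion [w, x, y, z].
In Python, from plant import r, capture, finder gives the robot as it stands. The module is installed in compiled form; this text tells all that it offers.
- The arm moves only by the shell command python3 -m inch 'ROWS' [OPENING] [FORCE]. ROWS is JSON, a list of rows, each a list of 2 entries, a list of its own where there are three numbers: the shift along the tool's x, y, z each as a share of 20 mm, from -1 to 1, then the turn, a rotation vector about the tool's x, y, z each as a share of 120 degrees, from -1 to 1. In form: [[[dx, dy, dz], [wx, wy, wz]], ...]. A call has 1 to 5 rows; each row shifts and turns the commanded pose from where the row before left it, along the tool's axes as they then stand; what a row does not reach is not made up. A row lasts 1/8 s, in which the tool goes at most 62.5 mm and 10.7 degrees, less where a joint would pass 70% of its speed; a pose out of reach is approached as far as the arm can. A call with a number of a shift or a turn outside -1 to 1 is refused whole. A call with a gripper value outside its range is refused whole. OPENING is the closure, from -1 (fully open) to 1 (shut), set as the call begins (- or left out, the last holds). The fingers move at their own pace and stop on an object; FORCE is the grip in N (left out, the last holds). Time passes only in rows, so rows that do not move let the fingers close. It gives the time, the measured TCP pose, the force, the opening and the grip force at its end, in the units of the state.
- r.state(): the state, without advancing time (a new reading comes with each control period).
- capture(name): name is "side" or "top" or "wrist"; returns a dict with "image" (420x560x3 uint8, red, green, blue), "intrinsics" (3x3 intrinsics, pixels), "T" (4x4, takes a point from camera to world coordinates); the wrist camera has in their place "hand_eye" (4x4, takes a point from camera to tool coordinates, whose origin is the TCP and whose axes are the flange's). Camera axes: x right, y down, z forward; pixel columns grow to the right and rows downward; lengths in m; the calibration is good to about 2 mm. A picture is of the moment at which its call begins: read the wrist's pose just before it. There is no depth.
- r.finish_job(): hands the job in; it is judged then, once.
Trained networks look in a picture, given as the dict that the camera call returned (one of the last four; its "shot" number tells which), for a name from the list of things; names that differ only in an ending like _2 or _b are one class to them, and where a whole thing is asked for, a point or a joint stands for the part that bears it (a point fixed in the world has none). Each returns a list of dicts, best first, with "score" (0 to 1); they miss things now and then, are a little off and sometimes report something else, mostly with a low value. They report only what shows in the picture. A call takes as long as a camera call. They do not tell look-alikes from the thing itself.
- finder.silhouettes(thing, picture): "pixels" (420x560 bool, what is visible of it) and "rect" ([left, top, right, bottom] in pixels, round what is visible of it).
The state is a dict: "time": time; "joints": joint angles; "qvel": joint speeds; "joint_efforts": joint torques, N m; "tcp_pos": TCP position; "tcp_rot": TCP orientation; "force": force on the tool from outside, world axes, zero at the start; "moment": the same for the moment, N m; "finger_gap": opening from 0.0 (shut) to 1.0 (fully open); "finger_force": force on a finger pad.
Only numpy, scipy, OpenCV 4.12 (cv2) and the standard library are available. Lean on these libraries where they do the work, as an engineer would, in place of code of your own. Each camera call takes 0.05 s, during which the arm holds its last target. There are 200 camera calls.

## Task

Swing the lamp aside until its round head no longer hangs over the stone drainer, then take the bent-tip pick from its rest. Put its tip down into the L-shaped groove at the plain closed end and draw it slowly and lightly (no faster than about 5 cm a second) round the corner to the drain, in one pass without lifting the tip out of the groove on the way. Then lay the pick back in both notches of its rest, tip over the same end as before, leaving the lamp clear and the things around (denture cup, tumbler, comb, denture brush) where they are.

Things in the scene. Friction and masses are not known exactly. Their poses are not given: they have to be found in the camera images.
- drainer: fixed grey stone slab, 200 (x) by 210 (y) by 18 mm high; origin at the centre of its underside. An L-shaped groove, 14 mm wide and 10 mm deep (black floor 8 mm above the table), is sunk in its top: first leg straight along its y at x = -60 mm from y = -65 (closed end) to y = +70 mm (corner), second leg straight along its x at y = +70 mm from x = -60 to x = +65 mm (drain).
- seam_start (a point): centre of the groove's plain closed end (the groove runs 7 mm further), at the height of the slab's top face
- seam_corner (a point): centre of the groove's square corner, at the height of the top face
- seam_drain (a point): centre of the drain, a 28 mm square pocket as deep as the groove with a small round steel grate on its floor, at the other end of the groove; at the height of the top face
- lamp_arm (a joint): angle of the lamp's swing arm about its upright post, rad, -0.5 to 1.5, growing counter-clockwise seen from above; at about 0 the arm points over the drainer to the robot; it stays where it is left
- lamp_hinge (a point): on the vertical hinge axis at the top of the lamp's fixed steel post (base 60 mm wide, post 18 mm), at the height of the arm (150 mm), which is 12 mm wide and 10 mm high
- lamp_knob (a point): centre of the top of the lamp's upright round steel knob, 18 mm thick and 40 mm high, standing on the middle of the lamp's round white head (90 mm wide, 16 mm thick), 170 mm from the hinge axis; its top is 198 mm above the table
- pick: loose pick: straight white plastic handle 120 (x) by 14 by 14 mm, origin at the middle of the handle's underside; from the +x end a 5 mm steel rod runs to x = 80 mm and there bends straight down. Grip the handle at its middle, fingers along its y.
- pick_tip (a point): lowest point of the pick's bent-down end: 80 mm ahead (+x) of the handle's middle and 40 mm below the handle's underside (47 mm below its axis)
- rest: fixed dark steel rest, base 110 (x) by 44 by 6 mm, origin under its centre; two posts 8 mm thick at x = -40 and +40 mm, each with an open-topped notch 24 mm wide whose floor is 50 mm above the table and whose ears end at 64 mm. The pick lies along x in both notches, its tip hanging beyond the +x end.
- cup: yellow denture cup with lid, 85 mm wide, 70 mm high, standing; origin under its centre; leave alone
- tumbler: glass tumbler, 72 mm wide, 95 mm high, standing; origin under its centre; leave alone
- comb: wooden comb 150 by 35 by 5 mm, lying flat; origin under its centre; leave alone
- brush: plastic denture brush, 170 mm long, 21 mm high, lying; origin under its middle; leave alone
Mind the look-alikes: they are no part of the job. Leave any purple look-alike of the part that bears lamp_arm alone.

How it is judged:
On the way, in this order (a step that is already met when the one before it is completed fails the run):
1. the lamp's round head is swung off the drainer, the pick still in its rest ((y of lamp_knob in the frame of drainer below -0.14 m or y of lamp_knob in the frame of drainer above 0.14 m) and z of pick in the frame of rest below 0.056 m), for 0.2 s.
2. the pick is lifted out of its rest, the lamp still clear ((y of lamp_knob in the frame of drainer below -0.14 m or y of lamp_knob in the frame of drainer above 0.14 m) and z of pick in the frame of rest above 0.075 m), for 0.1 s.
3. the tip is down in the groove at its plain closed end (z of pick_tip in the frame of drainer below 0.015 m and (y of lamp_knob in the frame of drainer below -0.14 m or y of lamp_knob in the frame of drainer above 0.14 m) and horizontal distance between pick_tip and seam_start below 0.011 m), for 0.05 s.
4. the tip, down in the groove, moves along the first leg (45 mm from its start) (z of pick_tip in the frame of drainer below 0.015 m and (y of lamp_knob in the frame of drainer below -0.14 m or y of lamp_knob in the frame of drainer above 0.14 m) and y of pick_tip in the frame of drainer between -0.031 and -0.009 m and x of pick_tip in the frame of drainer between -0.07 and -0.05 m), for 0.05 s.
5. the tip, down in the groove, moves along the first leg (90 mm from its start) (z of pick_tip in the frame of drainer below 0.015 m and (y of lamp_knob in the frame of drainer below -0.14 m or y of lamp_knob in the frame of drainer above 0.14 m) and y of pick_tip in the frame of drainer between 0.014 and 0.036 m and x of pick_tip in the frame of drainer between -0.07 and -0.05 m), for 0.05 s.
6. the tip, down in the groove, reaches the corner (z of pick_tip in the frame of drainer below 0.015 m and (y of lamp_knob in the frame of drainer below -0.14 m or y of lamp_knob in the frame of drainer above 0.14 m) and horizontal distance between pick_tip and seam_corner below 0.011 m), for 0.05 s.
7. the tip, down in the groove, moves along the second leg (42 mm past the corner) (z of pick_tip in the frame of drainer below 0.015 m and (y of lamp_knob in the frame of drainer below -0.14 m or y of lamp_knob in the frame of drainer above 0.14 m) and x of pick_tip in the frame of drainer between -0.029 and -0.007 m and y of pick_tip in the frame of drainer between 0.06 and 0.08 m), for 0.05 s.
8. the tip, down in the groove, moves along the second leg (83 mm past the corner) (z of pick_tip in the frame of drainer below 0.015 m and (y of lamp_knob in the frame of drainer below -0.14 m or y of lamp_knob in the frame of drainer above 0.14 m) and x of pick_tip in the frame of drainer between 0.012 and 0.034 m and y of pick_tip in the frame of drainer between 0.06 and 0.08 m), for 0.05 s.
9. the tip, down in the groove, reaches the drain (z of pick_tip in the frame of drainer below 0.015 m and (y of lamp_knob in the frame of drainer below -0.14 m or y of lamp_knob in the frame of drainer above 0.14 m) and horizontal distance between pick_tip and seam_drain below 0.013 m), for 0.05 s.
At the end, for the whole second after the job is handed in: the pick lies at rest in both notches of its rest (45-55 mm up, within 20 mm lengthwise, 9 mm sideways, 0.2 rad in yaw, 0.12 rad of level), tip beyond the rest's +x end; the lamp is still, its knob at least 35 mm outside the drainer's edge ((y of lamp_knob in the frame of drainer below -0.14 m or y of lamp_knob in the frame of drainer above 0.14 m) and z of pick in the frame of rest between 0.045 and 0.055 m and x of pick in the frame of rest between -0.02 and 0.02 m and y of pick in the frame of rest between -0.009 and 0.009 m and x of pick_tip in the frame of rest above 0.04 m and angle between the x axis of pick and the x axis of rest, either way round below 0.2 rad and angle between pick's own z axis and vertical below 0.12 rad and linear speed of pick below 0.02 m/s and velocity of joint lamp_arm between -0.05 and 0.05 rad/s); the robot touches nothing.
It fails at once if the tip is drawn faster than 12 cm/s between the groove's ends (((y of pick_tip in the frame of drainer between -0.045 and 0.07 m and x of pick_tip in the frame of drainer between -0.067 and -0.053 m) or (x of pick_tip in the frame of drainer between -0.06 and 0.042 m and y of pick_tip in the frame of drainer between 0.063 and 0.077 m)) and z of pick_tip in the frame of drainer below 0.015 m and linear speed of pick above 0.12 m/s).
It fails at once if the tip is lifted out of, or carried within 8 mm above, the groove between its ends (from 20 mm past the start to 23 mm before the drain) (((y of pick_tip in the frame of drainer between -0.045 and 0.07 m and x of pick_tip in the frame of drainer between -0.067 and -0.053 m) or (x of pick_tip in the frame of drainer between -0.06 and 0.042 m and y of pick_tip in the frame of drainer between 0.063 and 0.077 m)) and z of pick_tip in the frame of drainer between 0.0195 and 0.026 m).
It fails at once if the pick is pressed on the drainer with more than 25 N (contact force between pick and drainer above 25 N).
It fails at once if the denture cup, tumbler, comb or denture brush is moved more than 30 mm, or the cup or tumbler tipped (distance of any of cup, tumbler, comb, brush from where it was at the start of the episode above 0.03 m or angle between any of cup, tumbler's own z axis and vertical above 0.4 rad).
It also fails if it takes over 72 s, if anything falls off the work surface, if the arm or the gripper's body presses on something with over 40 N, if the wrist force passes 120 N, or if a joint passes its speed limit or range.

## Working session

There is one attempt and no reset: what is moved stays moved. The work goes in short steps, Python scripts to look and compute and a shell command to move; the robot and the scene stay as the last step left them, time stands still between calls to the robot, and variables do not carry over. Pictures are saved under pics/ and viewed, at most 11 in all, crops included, and the job is handed in when it is done.

```bash
mkdir -p pics; cat > h.py <<'E'
import numpy as np, cv2
from plant import r, capture, finder
from scipy.spatial.transform import Rotation as R
def st():
    s=r.state(); print('t',round(s['time'],2),'tcp',np.round(s['tcp_pos'],4),'q',np.round(s['tcp_rot'],3),'F',np.round(s['force'],1),'gap',round(float(s['finger_gap']),3)); return s
def rot(s):
    q=s['tcp_rot']; return R.from_quat([q[1],q[2],q[3],q[0]])
def ray(c,uv,z):
    K=np.array(c['intrinsics']);T=np.array(c['T'])
    d=T[:3,:3]@np.linalg.solve(K,[uv[0],uv[1],1.]); o=T[:3,3]
    return o+d*(z-o[2])/d[2]
def proj(c,p):
    T=np.linalg.inv(np.array(c['T'])); q=T[:3,:3]@np.array(p)+T[:3,3]; u=np.array(c['intrinsics'])@q; return u[:2]/u[2]
def save(c,n): cv2.imwrite('pics/'+n,c['image'][:,:,::-1])
E
python3 - <<'E'
from h import *
s=st(); print(rot(s).as_matrix().round(3), r.grip_depth)
for n in ('top','side'):
    c=capture(n); save(c,n+'0.png'); print(n,np.round(c['T'],3).tolist(),np.round(c['intrinsics'],1).tolist())
    for t in ['drainer','lamp_knob','lamp_arm','pick','rest','cup','tumbler','comb','brush']:
        for d in finder.silhouettes(t,c)[:3]:
            m=np.argwhere(d['pixels']); print(t,round(d['score'],2),d['rect'],m.mean(0)[::-1].round(1),len(m))
E
```

```text
t 0.0 tcp [0.2988 0.6048 0.2306] q [-0.     0.227  0.974 -0.001] F [-0.1  1.  -0. ] gap 1.008
[[-0.897  0.443 -0.   ]
 [ 0.443  0.897 -0.001]
 [-0.    -0.001 -1.   ]] 0.0187
top [[-0.005, -0.996, 0.085, 0.415], [-1.0, 0.004, -0.017, 0.039], [0.017, -0.085, -0.996, 1.388], [0.0, 0.0, 0.0, 1.0]] [[493.7, 0.0, 287.5], [0.0, 493.7, 210.8], [0.0, 0.0, 1.0]]
drainer 0.92 [268.4, 162.5, 350.3, 240.6] [302.  202.1] 4547
lamp_knob 0.8 [322.7, 131.2, 355.7, 223.8] [336.7 193.1] 1364
lamp_knob 0.73 [182.9, 276.4, 236.3, 365.1] [212.9 333.1] 1472
lamp_arm 0.94 [322.5, 136.3, 355.8, 223.7] [336.4 192.1] 1341
lamp_arm 0.58 [183.8, 279.0, 236.9, 366.5] [213.5 333.6] 1406
pick 0.86 [172.7, 198.9, 186.6, 252.7] [180.1 226.2] 264
pick 0.18 [266.4, 160.0, 349.2, 242.9] [302.  202.1] 4538
rest 0.76 [171.1, 210.6, 197.2, 247.3] [185.8 227.6] 403
cup 0.67 [396.9, 230.5, 430.6, 261.5] [411.9 245.1] 805
tumbler 0.87 [120.3, 142.2, 151.2, 169.4] [134.9 155.8] 736
comb 0.91 [119.2, 206.3, 135.4, 256.7] [127.7 227.7] 595
comb 0.53 [264.6, 160.9, 347.5, 240.6] [302.  202.1] 4476
brush 0.84 [404.4, 168.1, 452.3,
[... 340 characters left out ...]
b 0.66 [289.6, 198.5, 358.8, 231.9] [314.5 217.1] 802
lamp_knob 0.64 [139.9, 171.7, 207.9, 203.2] [164.9 190.8] 628
lamp_arm 0.89 [292.9, 198.0, 361.0, 231.9] [316.6 216.3] 869
lamp_arm 0.65 [140.8, 171.6, 205.6, 204.5] [165.6 190.1] 771
pick 0.57 [219.9, 180.1, 256.6, 187.1] [237.1 183.9] 142
rest 0.79 [222.8, 180.6, 254.4, 201.0] [239.6 194.8] 284
rest 0.57 [265.9, 150.9, 285.5, 178.5] [273.8 160.8] 449
cup 0.73 [293.7, 293.1, 326.3, 341.1] [308.  313.7] 1139
tumbler 0.87 [263.9, 150.1, 286.0, 177.3] [274.2 160.9] 414
tumbler 0.75 [205.8, 172.8, 239.3, 185.4] [223.6 178.8] 132
comb 0.46 [208.9, 173.9, 238.9, 186.5] [224.5 178.3] 162
brush 0.79 [376.0, 291.8, 385.4, 331.2] [378.6 310.6] 225
```

```bash
python3 - <<'E'
import cv2
a=cv2.imread('pics/top0.png'); cv2.imwrite('pics/top0z.png',cv2.resize(a[115:375,100:460],None,fx=2.2,fy=2.2,interpolation=cv2.INTER_CUBIC))
E
```

```text
(no output)
```

View pics/top0z.png

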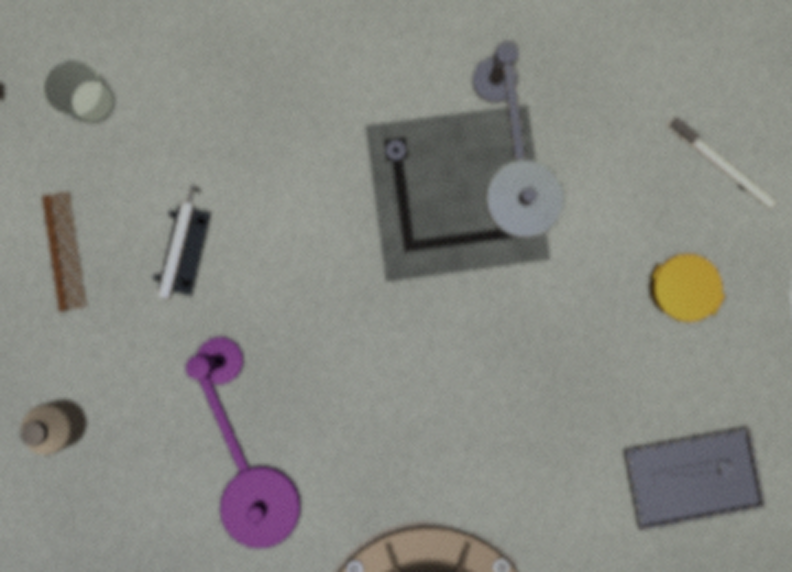

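View pics/side0.png

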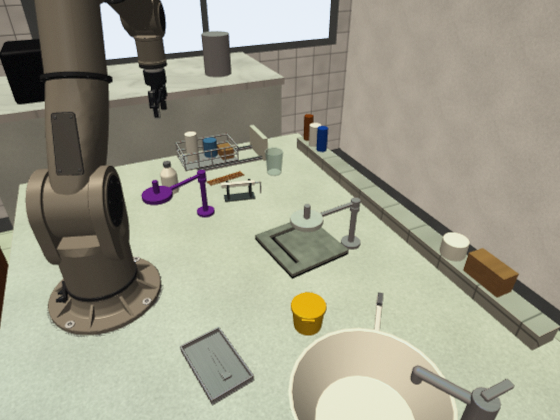

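The top view (2.2x crop) shows the grey lamp over the slab's lower right, with its knob at crop (528,196) and hinge at (507,52). The pick lies on its rest at (175,250), hook up at (195,188). The purple lamp at lower left is the look-alike. The side view agrees. Next I measure positions.

```bash
python3 - <<'E'
from h import *
c=capture('top')
z=lambda u,v:(100+u/2.2,115+v/2.2)
w=lambda uv,h:ray(c,uv,h).round(4)[:2]
g=finder.silhouettes('drainer',c)[0]['pixels']
print('drainer rect corners');q=np.array([[367,126],[526,106],[549,259],[387,279]]) 
P=np.array([w(z(*p),.018) for p in q]);print(P,P.mean(0),[np.linalg.norm(P[i]-P[i-1]).round(4) for i in range(4)])
# fit slab outline by mask: maximise over pose
from scipy.optimize import minimize
from scipy.ndimage import gaussian_filter
d=finder.silhouettes('lamp_arm',c)[0]['pixels']
m=g|(cv2.dilate(d.astype(np.uint8),np.ones((5,5)))>0)
gi=c['image'].astype(float).mean(2); gi=gaussian_filter(gi,0.7)
# groove points: darkest
L=[(-.06,y) for y in np.linspace(-.02,.07,30)]+[(x,.07) for x in np.linspace(-.06,.045,30)]
def cost(p):
    s=0
    cc,ss=np.cos(p[2]),np.sin(p[2])
    for a,b in L:
        u=proj(c,[p[0]+cc*a-ss*b,p[1]+ss*a+cc*b,.009]); s+=cv2.getRectSubPix(gi.astype(np.float32),(1,1),(float(u[0]),float(u[1])))[0,0]
    return s/len(L)
best=min((minimize(cost,[P.mean(0)[0]+dx,P.mean(0)[1]+dy,.124],method='Nelder-Mead',options=dict(initial_simplex=[[P.mean(0)[0]+dx,P.mean(0)[1]+dy,.124],[P.mean(0)[0]+dx+.005,P.mean(0)[1]+dy,.124],[P.mean(0)[0]+dx,P.mean(0)[1]+dy+.005,.124],[P.mean(0)[0]+dx,P.mean(0)[1]+dy,.15]])) for dx in(-.004,0,.004) for dy in (-.004,0,.004)),key=lambda o:o.fun)
print('groove fit',best.x,best.fun)
print('knob top',w(z(528,193),.198),'hinge',w(z(507,52),.16),'post base',w(z(496,78),.0))
for n in('rest','pick'):
    mm=finder.silhouettes(n,c)[0]['pixels'].astype(np.uint8); pts=np.argwhere(mm)[:,::-1].astype(np.float32)
    print(n,[w(p,.06 if n=='pick' else .006).tolist() for p in cv2.boxPoints(cv2.minAreaRect(pts))])
print('handle ends (z .064)',w(z(187,205),.064),w(z(164,297),.064),'hook',w(z(195,188),.055))
print('rest base corners',[w(z(*p),.006).tolist() for p in [(210,210),(191,295),(175,290)]])
for n,h in(('cup',.07),('tumbler',.095)):
    mm=finder.silhouettes(n,c)[0]['pixels'];print(n,w(np.argwhere(mm)[:,::-1].mean(0),h))
print('purple knob',w(z(256,512),.198),'hinge',w(z(198,366),.16))
E
```

```text
drainer rect corners
[[ 0.6405  0.073 ]
 [ 0.6658 -0.1303]
 [ 0.47   -0.1566]
 [ 0.4458  0.0482]] [ 0.555525 -0.041425] [np.float64(0.1963), np.float64(0.2049), np.float64(0.1976), np.float64(0.2062)]
groove fit [ 0.5570932  -0.04026189  0.12486721] 29.57685661315918
knob top [ 0.5356 -0.1088] hinge [ 0.7027 -0.0917] post base [ 0.7059 -0.094 ]
rest [[0.4418, 0.3462], [0.5481, 0.3148], [0.5326, 0.2657], [0.4265, 0.2974]]
pick [[0.4265, 0.3283], [0.5419, 0.3011], [0.5374, 0.2834], [0.422, 0.3107]]
handle ends (z .064) [0.5361 0.2914] [0.4244 0.3178] hook [0.5579 0.2836]
rest base corners [[0.5349, 0.2732], [0.4272, 0.2961], [0.4336, 0.3163]]
cup [ 0.4336 -0.3142]
tumbler [0.672  0.4183]
purple knob [0.1932 0.1882] hinge [0.3466 0.2587]
```

```bash
python3 -m inch '[[[0,0,-0.4],[0,0,-0.073]],[[0,0,-0.4],[0,0,-0.073]],[[0,0,-0.4],[0,0,-0.073]]]' 0.1 40
for i in 1 2 3 4 5 6; do python3 -m inch '[[[-0.33,-1,0],[0,0,0]],[[-0.33,-1,0],[0,0,0]],[[-0.33,-1,0],[0,0,0]],[[-0.33,-1,0],[0,0,0]],[[-0.33,-1,0],[0,0,0]]]'; done | tail -1
python3 - <<'E'
from h import *
s=st();print(rot(s).as_matrix().round(3))
E
```

```text
time: 1.72
tcp_pos: [0.2989, 0.6051, 0.2555]
tcp_rot: [-0.0, -0.002, 1.0, -0.0]
force: [-0.1, -0.8, -0.1]
finger_gap: 0.448
finger_force: 0.0
finger_force: 0.0
t 5.47 tcp [0.4968 0.0038 0.2553] q [0. 0. 1. 0.] F [ 0.1 -0.1 -0.6] gap 0.446
[[-1.  0.  0.]
 [ 0.  1.  0.]
 [-0.  0. -1.]]
```

```bash
python3 -m inch '[[[-0.38,-1,0],[0,0,0]],[[-0.38,-1,0],[0,0,0]],[[-0.38,-1,0],[0,0,0]],[[-0.38,-1,0],[0,0,0]],[[-0.38,-1,0],[0,0,0]]]' >/dev/null;  python3 -m inch '[[[0,-0.65,0],[0,0,0]],[[0,0,0],[0,0,0]]]'
python3 - <<'E'
from h import *
s=st()
c=capture('wrist'); save(c,'w1.png'); print(np.round(c['hand_eye'],3).tolist())
T=np.eye(4);T[:3,:3]=rot(s).as_matrix();T[:3,3]=s['tcp_pos'];c['T']=T@np.array(c['hand_eye'])
print('knob expected px',proj(c,[.5356,-.1088,.198]),'tcp at z .198',proj(c,[*s['tcp_pos'][:2],.198]))
E
```

```text
time: 6.35
tcp_pos: [0.5343, -0.1088, 0.2553]
tcp_rot: [-0.0, 0.001, 1.0, -0.0]
force: [0.9, 0.4, -0.8]
finger_gap: 0.451
finger_force: 0.0
t 6.35 tcp [ 0.5343 -0.1088  0.2553] q [-0.     0.001  1.    -0.   ] F [ 0.9  0.4 -0.8] gap 0.451
[[0.0, -0.964, -0.265, 0.068], [1.0, -0.0, 0.002, 0.001], [-0.002, -0.265, 0.964, -0.142], [0.0, 0.0, 0.0, 1.0]]
knob expected px [279.04116787 233.10971707] tcp at z .198 [278.9641874  231.23209675]
```

View pics/w1.png

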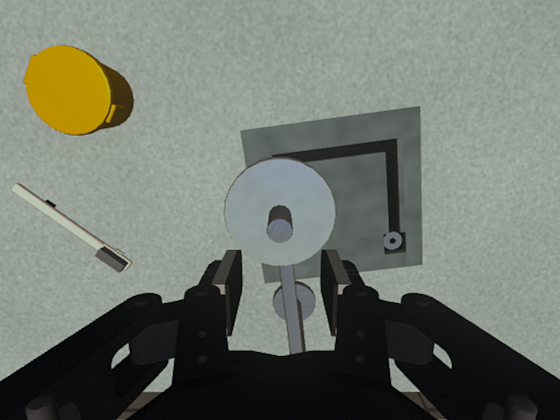

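The wrist view puts the knob top at (280,231), where I expected it between the fingers. I'll go down over the knob and swing it along the arc.

```bash
python3 -m inch '[[[0,0,1],[0,0,-0.024]],[[0,0,1],[0,0,-0.024]],[[0,0,1],[0,0,0]],[[0,0,1],[0,0,0]],[[0,-0.3,0],[0,0,0]]]' |head -4
python3 -m inch '[[[0,-0.25,0],[0,0,0]],[[0,-0.2,0],[0,0,-0.012]],[[0,-0.428,0],[0,0,-0.024]],[[0,-0.428,0],[0,0,-0.024]],[[0,-0.428,0],[0,0,-0.024]]]' |head -4
for i in 1 2 ; do python3 -m inch '[[[0,-0.428,0],[0,0,-0.024]],[[0,-0.428,0],[0,0,-0.024]],[[0,-0.428,0],[0,0,-0.024]],[[0,-0.428,0],[0,0,-0.024]],[[0,-0.428,0],[0,0,-0.024]]]'|head -4; done
python3 -m inch '[[[0,-0.428,0],[0,0,-0.024]],[[0,-0.428,0],[0,0,-0.024]],[[0,-0.2,0],[0,0,-0.012]],[[0,0,0],[0,0,0]]]'
python3 - <<'E'
from h import *
s=st()
c=capture('side'); m=c['image'][130:380,150:470]; cv2.imwrite('pics/s1.png',cv2.resize(m[:,:,::-1],None,fx=2,fy=2))
E
```

```text
time: 7.02
tcp_pos: [0.5346, -0.1127, 0.1744]
tcp_rot: [-0.001, -0.051, 0.999, 0.0]
force: [0.1, 0.1, 1.5]
time: 7.65
tcp_pos: [0.5412, -0.1485, 0.176]
tcp_rot: [0.001, -0.139, 0.99, -0.0]
force: [0.1, 0.8, -0.3]
time: 8.28
tcp_pos: [0.5568, -0.1882, 0.176]
tcp_rot: [0.0, -0.262, 0.965, -0.0]
force: [-0.4, 1.2, -0.0]
time: 8.9
tcp_pos: [0.582, -0.2225, 0.1759]
tcp_rot: [0.0, -0.381, 0.925, -0.0]
force: [-1.2, 0.1, -0.9]
time: 9.4
tcp_pos: [0.5971, -0.2376, 0.1758]
tcp_rot: [0.0, -0.437, 0.9, -0.0]
force: [0.2, -0.3, -0.2]
finger_gap: 0.449
finger_force: 0.0
t 9.4 tcp [ 0.5971 -0.2376  0.1758] q [ 0.    -0.437  0.9   -0.   ] F [ 0.2 -0.3 -0.2] gap 0.449
```

View pics/s1.png

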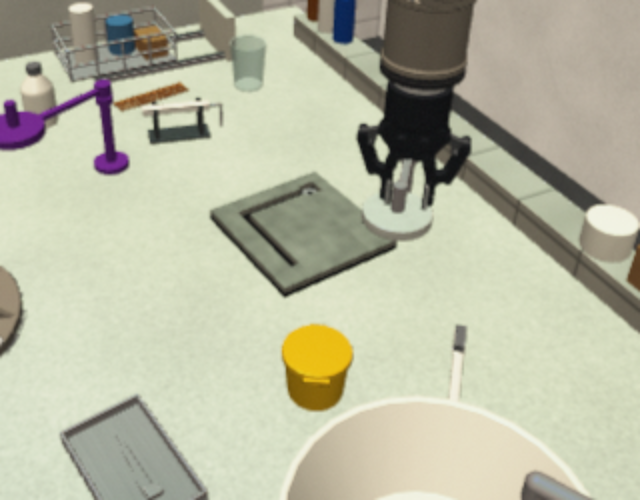

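The lamp has swung clear, its knob between the fingers at crop (403,190). Next I rise, turn to the pick's yaw and fly to it.

```bash
python3 -m inch '[[[0,0.1,0],[0,0,0]],[[0,0,-1],[0,0,0]],[[0,0,-1],[0,0,0]],[[0,0,-1],[0,0,0.0773]],[[0,0,-1],[0,0,0.0773]]]' >/dev/null
python3 -m inch '[[[0,0,0],[0,0,0.0773]],[[0,0,0],[0,0,0.0773]],[[0,0,0],[0,0,0.0773]],[[0,0,0],[0,0,0.0773]],[[0,0,0],[0,0,0.0773]]]' >/dev/null
for i in 1 2 3 4 5; do python3 -m inch '[[[0.475,1,0],[0,0,0]],[[0.475,1,0],[0,0,0]],[[0.475,1,0],[0,0,0]],[[0.475,1,0],[0,0,0]],[[0.475,1,0],[0,0,0]]]' >/dev/null; done
python3 -m inch '[[[0,0,0],[0,0,0]]]' -0.2
python3 - <<'E'
from h import *
s=st();print(rot(s).as_matrix().round(3).tolist())
c=capture('wrist'); save(c,'w2.png')
T=np.eye(4);T[:3,:3]=rot(s).as_matrix();T[:3,3]=s['tcp_pos'];c['T']=T@np.array(c['hand_eye'])
print('pick mid expected px',proj(c,[.481,.305,.064]))
for n in('rest','pick'):
  for d in finder.silhouettes(n,c)[:1]:
    pts=np.argwhere(d['pixels'])[:,::-1].astype(np.float32);print(n,d['score'],d['rect'],[ray(c,p,.064 if n=='pick' else .006)[:2].round(4).tolist() for p in cv2.boxPoints(cv2.minAreaRect(pts))])
c=capture('top');
for d in finder.silhouettes('lamp_arm',c)[:2]: print('lamp',d['score'],d['rect'])
save(c,'t2.png')
E
```

```text
time: 13.95
tcp_pos: [0.4755, 0.3077, 0.2554]
tcp_rot: [-0.0, 0.111, 0.994, 0.0]
force: [-0.5, -0.7, -0.0]
finger_gap: 0.599
finger_force: 0.0
t 13.95 tcp [0.4755 0.3077 0.2554] q [-0.     0.111  0.994  0.   ] F [-0.5 -0.7 -0. ] gap 0.599
[[-0.975, 0.221, -0.0], [0.221, 0.975, 0.001], [0.0, 0.0, -1.0]]
pick mid expected px [278.39118092 196.80051959]
rest 0.89 [266.3, 149.6, 297.6, 236.7] [[0.4276, 0.2988], [0.4368, 0.3394], [0.5523, 0.315], [0.5423, 0.2711]]
pick 0.66 [275.7, 142.3, 287.3, 266.4] [[0.5558, 0.282], [0.4225, 0.3157], [0.4256, 0.3281], [0.5592, 0.2958]]
lamp 0.69 [324.2, 134.0, 398.8, 202.0]
```

View pics/w2.png

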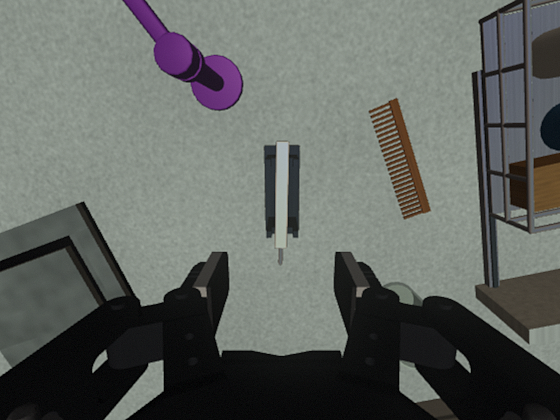

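The wrist view shows the handle running from (282,142) to (281,247) in its notches, hook toward the bottom, nearly aligned with the tool. I compute the exact offset.

```bash
python3 - <<'E'
from h import *
s=st(); c=capture('wrist')
T=np.eye(4);T[:3,:3]=rot(s).as_matrix();T[:3,3]=s['tcp_pos'];c['T']=T@np.array(c['hand_eye'])
im=c['image'].astype(int); m=(im.min(2)>170); 
sub=np.zeros_like(m); sub[130:255,265:300]=m[130:255,265:300]
p=np.argwhere(sub)[:,::-1].astype(np.float32); print(len(p),p.min(0),p.max(0))
(vx,vy,x0,y0)=cv2.fitLine(p,cv2.DIST_L2,0,.01,.01).ravel()
a,b=[ray(c,(x0+vx/vy*(y-y0),y),.064) for y in (p[:,1].min()-.5,p[:,1].max()+.5)]
print(a,b,np.linalg.norm(a-b),'yaw',np.arctan2(b[1]-a[1],b[0]-a[0]))
mid=(a+b)/2; print('mid',mid,'delta tool',rot(s).inv().apply(mid-s['tcp_pos']).round(4),'tool yaw',np.arctan2(-rot(s).as_matrix()[1,0],-rot(s).as_matrix()[0,0]))
E
```

```text
t 14.2 tcp [0.4775 0.3047 0.2554] q [ 0.     0.114  0.993 -0.   ] F [-0.5 -0.3  0.9] gap 0.603
337 [279. 140.] [289. 244.]
[0.42499075 0.32101134 0.064     ] [0.53807454 0.29426009 0.064     ] 0.11620487295403012 yaw -0.23229107920379874
mid [0.48153264 0.30763571 0.064     ] delta tool [-0.0033  0.0038  0.1914] tool yaw -0.22892291562875203
```

```bash
python3 -m inch '[[[-0.16,0.13,1],[0,0,0]],[[0,0,1],[0,0,0]],[[0,0,1],[0,0,0]],[[0,0,1],[0,0,0]],[[0,0,1],[0,0,0]]]' >/dev/null
python3 -m inch '[[[0,0,1],[0,0,0]],[[0,0,1],[0,0,0]],[[0,0,1],[0,0,0]],[[0,0,1],[0,0,0]],[[0,0,1],[0,0,0]]]' 
python3 -m inch '[[[0,0,0.87],[0,0,0]],[[0,0,0],[0,0,0]]]' 
python3 -m inch '[[[0,0,0],[0,0,0]],[[0,0,0],[0,0,0]],[[0,0,0],[0,0,0]],[[0,0,0],[0,0,0]]]' 1 60
```

```text
time: 15.5
tcp_pos: [0.4814, 0.3066, 0.0548]
tcp_rot: [0.0, 0.114, 0.993, -0.0]
force: [0.4, 1.1, -0.2]
finger_gap: 0.603
finger_force: 0.0
time: 15.75
tcp_pos: [0.4806, 0.3065, 0.0368]
tcp_rot: [-0.001, 0.114, 0.993, -0.001]
force: [-0.1, -0.3, 0.6]
finger_gap: 0.596
finger_force: 0.0
time: 16.25
tcp_pos: [0.4816, 0.3074, 0.0388]
tcp_rot: [0.0, 0.114, 0.993, 0.0]
force: [-0.8, -0.2, 5.5]
finger_gap: 0.152
finger_force: 58.5
```

```bash
python3 -m inch '[[[0,0,-0.5],[0,0,0]],[[0,0,-1],[0,0,0]],[[0,0,-1],[0,0,0]],[[0,0,-1],[0,0,0]],[[0,0,-1],[0,0,0]]]' 
python3 -m inch '[[[0,0,-1],[0,0,0.083]],[[0,0,-0.5],[0,0,0.083]],[[0,0,0],[0,0,0.083]],[[0,0,0],[0,0,0.083]],[[0,0,0],[0,0,0.083]]]' >/dev/null
python3 -m inch '[[[0,0,0],[0,0,0.083]],[[0,0,0],[0,0,0.083]],[[-1,-0.083,0],[0,0,0]],[[-1,-0.083,0],[0,0,0]]]' >/dev/null
for i in 1 2 3; do python3 -m inch '[[[-1,-0.083,0],[0,0,0]],[[-1,-0.083,0],[0,0,0]],[[-1,-0.083,0],[0,0,0]],[[-1,-0.083,0],[0,0,0]],[[-1,-0.083,0],[0,0,0]]]' >/dev/null; done
python3 -m inch '[[[0,0,0.6],[0,0,0]],[[0,0,0.6],[0,0,0]],[[0,0,0.6],[0,0,0]],[[0,0,0],[0,0,0]],[[0,0,0],[0,0,0]]]'
python3 - <<'E'
from h import *
s=st(); M=rot(s).as_matrix();print(M.round(3).tolist(), np.round(s['joints'],2))
tip=s['tcp_pos']+M@np.array([-.08,0,-.0187+.047]); print('tip nominal',tip)
for n in('top','side'):
    c=capture(n); u=proj(c,tip); print(n,u)
    x,y=int(u[0]),int(u[1]); m=c['image'][y-50:y+50,x-60:x+60]
    cv2.imwrite(f'pics/{n}3.png',cv2.resize(m[:,:,::-1],None,fx=5,fy=5,interpolation=cv2.INTER_CUBIC)); print('crop origin',x-60,y-50)
    cv2.imwrite(f'pics/{n}3full.png',c['image'][:,:,::-1])
a=cv2.imread('pics/top3.png');b=cv2.imread('pics/side3.png'); 
cv2.imwrite('pics/m3.png',cv2.resize(np.vstack([a,b]),(480,800))[:, :] if 0 else np.hstack([cv2.resize(a,(400,333)),cv2.resize(b,(400,333))]))
E
```

```text
time: 16.88
tcp_pos: [0.4812, 0.3072, 0.1295]
tcp_rot: [0.0, 0.114, 0.993, 0.0]
force: [-0.6, 0.3, -0.3]
finger_gap: 0.153
finger_force: 58.7
time: 20.5
tcp_pos: [0.4957, -0.0335, 0.1219]
tcp_rot: [-0.0, 0.661, 0.75, -0.0]
force: [-0.1, 0.7, -0.9]
finger_gap: 0.148
finger_force: 58.7
t 20.5 tcp [ 0.4957 -0.0335  0.1219] q [-0.     0.661  0.75  -0.   ] F [-0.1  0.7 -0.9] gap 0.148
[[-0.125, 0.992, -0.0], [0.992, 0.125, -0.0], [-0.0, -0.0, -1.0]] [-0.24  0.28  0.21  2.11 -0.08  0.76  0.15]
tip nominal [ 0.50574295 -0.11288575  0.09363896]
top [336.84607539 218.05154184]
crop origin 276 168
side [296.34096793 238.57386296]
crop origin 236 188
```

View pics/m3.png

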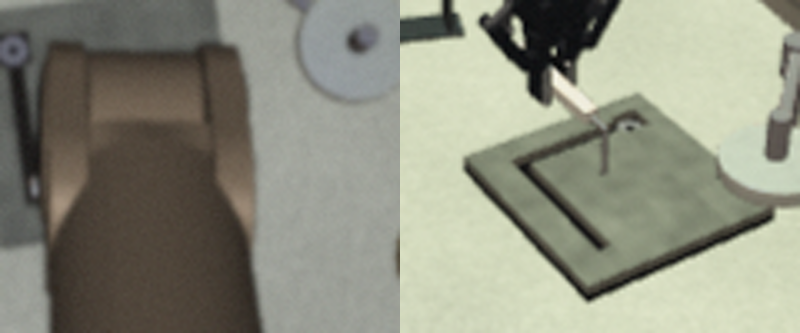

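The side view (right panel) shows the gripped pick, its tip at full-image pixel (297,240) against a predicted (296.3,238.6). The groove's start end is at panel (603,245). I check the slab pose with the side camera too.

```bash
python3 - <<'E'
from h import *
from scipy.optimize import minimize
c=capture('side'); f=lambda x,y:(236+(x-400)/3.333,188+y/3.333)
P=np.array([ray(c,f(*p),.018) for p in [(465,160),(638,95),(773,210),(587,290)]]);print('corner world',P.round(4).tolist(),P.mean(0).round(4))
gi=cv2.GaussianBlur(c['image'].astype(np.float32).mean(2),(0,0),.6)
def W(p,a,b,z): cc,ss=np.cos(p[2]),np.sin(p[2]); return [p[0]+cc*a-ss*b,p[1]+ss*a+cc*b,z]
# floor visible centre: cast rays: dark set of synthetic pixels = points in groove opening seen through top face (whole opening incl. walls); use darkness of opening minus surroundings
L=[(-.06,y,0) for y in np.linspace(-.06,.06,40)]+[(x,.07,1) for x in np.linspace(-.05,.015,20)]
def val(p,a,b,z): u=proj(c,W(p,a,b,z)); return cv2.getRectSubPix(gi,(1,1),(float(u[0]),float(u[1])))[0,0]
# profile across each leg at several along positions, on top-face plane
for nm,pts in(('leg1 (x)',[(-.06,y) for y in np.linspace(-.05,.05,30)]),('leg2 (y)',[(x,.07) for x in np.linspace(-.045,-.01,15)])):
    for off in np.arange(-.016,.0161,.002):
        v=np.mean([val((.557,-.0403,.125),a+(off if nm[3]=='1' else 0),b+(off if nm[3]=='2' else 0),.018) for a,b in pts]); print(nm,round(off*1000),round(float(v)),end='; ')
    print()
print('along leg1 end:',[(round(y*1000),round(float(val((.557,-.0403,.125),-.06,y,.008)))) for y in np.arange(-.085,-.05,.003)])
print('top-hidden check: slab left edge', [(round(x*1000),round(float(np.mean([val((.557,-.0403,.125),x,y,.018) for y in np.linspace(-.08,.08,30)])))) for x in np.arange(-.112,-.088,.002)])
print('near edge', [(round(x*1000),round(float(np.mean([val((.557,-.0403,.125),y,x,.018) for y in np.linspace(-.08,.08,30)])))) for x in np.arange(-.117,-.093,.002)])
E
```

```text
corner world [[0.4429, 0.0381, 0.018], [0.638, 0.0647, 0.018], [0.6621, -0.1425, 0.018], [0.4679, -0.1661, 0.018]] [ 0.5527 -0.0515  0.018 ]
leg1 (x) -16 135; leg1 (x) -14 132; leg1 (x) -12 122; leg1 (x) -10 101; leg1 (x) -8 74; leg1 (x) -6 51; leg1 (x) -4 43; leg1 (x) -2 49; leg1 (x) 0 63; leg1 (x) 2 78; leg1 (x) 4 96; leg1 (x) 6 112; leg1 (x) 8 124; leg1 (x) 10 131; leg1 (x) 12 133; leg1 (x) 14 132; leg1 (x) 16 132; 
leg2 (y) -16 114; leg2 (y) -14 104; leg2 (y) -12 90; leg2 (y) -10 78; leg2 (y) -8 71; leg2 (y) -6 67; leg2 (y) -4 69; leg2 (y) -2 75; leg2 (y) 0 85; leg2 (y) 2 97; leg2 (y) 4 110; leg2 (y) 6 121; leg2 (y) 8 129; leg2 (y) 10 134; leg2 (y) 12 137; leg2 (y) 14 138; leg2 (y) 16 138; 
along leg1 end: [(-85, 135), (-82, 133), (-79, 130), (-76, 128), (-73, 123), (-70, 110), (-67, 84), (-64, 62), (-61, 51), (-58, 48), (-55, 48), (-52, 46)]
top-hidden check: slab left edge [(-112, 108), (-110, 74), (-108, 57), (-106, 64), (-104, 79), (-102, 98), (-100, 113), (-98, 125), (-96, 129), (-94, 130), (-92, 130), (-90, 131), (-88, 131)]
near edge [(-117, 48), (-115, 57), (-113, 68), (-111, 81), (-109, 97), (-107, 112), (-105, 123), (-103, 128), (-101, 131), (-99, 131), (-97, 131), (-95, 131), (-93, 131)]
```

```bash
python3 -m inch '[[[0,0,0.75],[0,0,0]],[[0,0,0.75],[0,0,0]],[[0,0,0.75],[0,0,0]],[[0,0,0.75],[0,0,0]],[[0,0,0],[0,0,0]]]'
python3 - <<'E'
from h import *
s=st(); M=rot(s).as_matrix()
tip=s['tcp_pos']+M@np.array([-.08,0,-.0187+.047]); print('tip nominal',tip)
c=capture('side'); u=proj(c,tip); x,y=int(u[0]),int(u[1]); print('tip px',u,'crop',x-30,y-30)
for nm,q in(('start top',(.5056,-.112,.018)),('start floor',(.5056,-.112,.008))): print(nm,proj(c,q))
m=c['image'][y-30:y+30,x-30:x+30]; cv2.imwrite('pics/s4.png',cv2.resize(m[:,:,::-1],None,fx=10,fy=10,interpolation=cv2.INTER_CUBIC))
E
```

```text
time: 21.28
tcp_pos: [0.4948, -0.0338, 0.0605]
tcp_rot: [-0.001, 0.661, 0.75, -0.001]
force: [-0.4, -0.0, -0.8]
finger_gap: 0.145
finger_force: 58.7
t 21.27 tcp [ 0.4948 -0.0338  0.0605] q [-0.001  0.661  0.75  -0.001] F [-0.4 -0.  -0.8] gap 0.145
tip nominal [ 0.50469206 -0.113215    0.03220271]
tip px [295.5641441  255.92367946] crop 265 225
start top [295.54813939 259.41735819]
start floor [295.47168434 262.08558281]
```

View pics/s4.png

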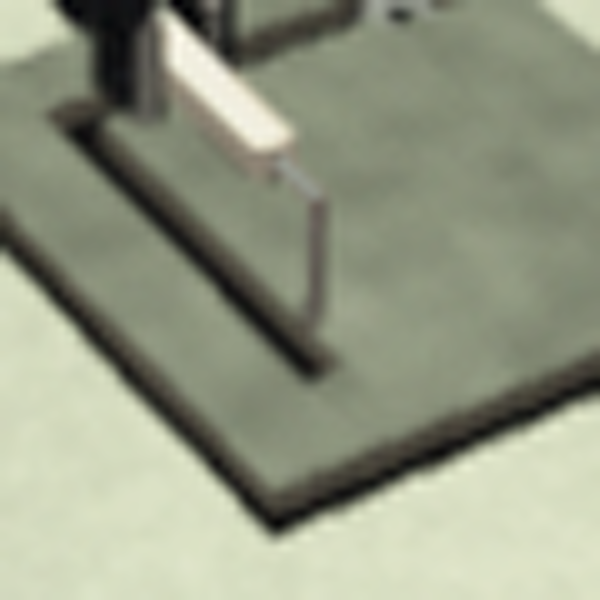

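The side close-up shows the tip at crop (315,330), about 14 mm above the slab. Laterally it is over the groove, and it sits a few mm too far toward the closed end at (320,372). I shift it 2.5 mm along the leg and lower it.

```bash
python3 -m inch '[[[0.13,0,0],[0,0,0]],[[0,0,0.25],[0,0,0]],[[0,0,0.25],[0,0,0]],[[0,0,0.15],[0,0,0]],[[0,0,0],[0,0,0]]]'
python3 -m inch '[[[0,0,0.1],[0,0,0]],[[0,0,0.1],[0,0,0]],[[0,0,0.1],[0,0,0]],[[0,0,0.1],[0,0,0]],[[0,0,0],[0,0,0]]]'
python3 - <<'E'
from h import *
s=st(); c=capture('side')
m=c['image'][225:285,265:325]; cv2.imwrite('pics/s5.png',cv2.resize(m[:,:,::-1],None,fx=8,fy=8,interpolation=cv2.INTER_CUBIC))
E
```

```text
time: 21.95
tcp_pos: [0.4951, -0.0312, 0.0486]
tcp_rot: [-0.0, 0.661, 0.75, -0.0]
force: [0.0, -0.1, -0.8]
finger_gap: 0.15
finger_force: 58.7
time: 22.58
tcp_pos: [0.4952, -0.0312, 0.0408]
tcp_rot: [-0.0, 0.661, 0.75, -0.0]
force: [0.1, 0.1, -0.9]
finger_gap: 0.152
finger_force: 58.7
t 22.57 tcp [ 0.4952 -0.0312  0.0408] q [-0.     0.661  0.75  -0.   ] F [ 0.1  0.1 -0.9] gap 0.152
```

View pics/s5.png

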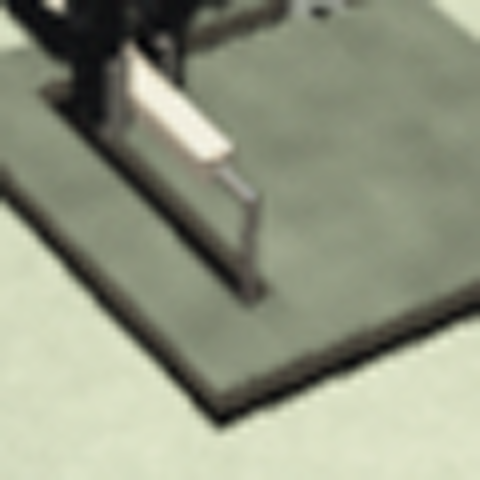

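The tip is inside the groove at its closed end, crop (248,292), with no contact force. I lower it 2 mm more and draw the first leg at 4 cm/s.

```bash
python3 -m inch '[[[0,0,0.05],[0,0,0]],[[0,0,0.05],[0,0,0]],[[0,0,0],[0,0,0]],[[0.12,0,0],[0,0,0]],[[0.25,0,0],[0,0,0]]]' | sed -n 2,4p
for i in 1 2 3 4; do python3 -m inch '[[[0.25,0,0],[0,0,0]],[[0.25,0,0],[0,0,0]],[[0.25,0,0],[0,0,0]],[[0.25,0,0],[0,0,0]],[[0.25,0,0],[0,0,0]]]' | sed -n 2,4p; done
python3 -m inch '[[[0.25,0,0],[0,0,0]],[[0.25,0,0],[0,0,0]],[[0.25,0,0],[0,0,0]],[[0.1,0,0],[0,0,0]],[[0,0,0],[0,0,0]]]' | sed -n 1,4p
python3 - <<'E'
from h import *
s=st(); M=rot(s).as_matrix()
tip=s['tcp_pos']+M@np.array([-.08,0,-.0187+.047]);d=tip[:2]-[.557,-.0403];a=.125;print('tip',tip,'drainer',np.cos(a)*d[0]+np.sin(a)*d[1],-np.sin(a)*d[0]+np.cos(a)*d[1])
for n in('side','top'):
    c=capture(n); u=proj(c,tip); x,y=int(u[0]),int(u[1]);print(n,u,x-30,y-30)
    m=c['image'][y-30:y+30,x-30:x+30]; cv2.imwrite(f'pics/{n}6.png',cv2.resize(m[:,:,::-1],None,fx=6.6,fy=6.6,interpolation=cv2.INTER_CUBIC))
cv2.imwrite('pics/m6.png',np.hstack([cv2.imread('pics/side6.png'),cv2.imread('pics/top6.png')]))
E
```

```text
tcp_pos: [0.4944, -0.0237, 0.0389]
tcp_rot: [0.0, 0.662, 0.75, 0.0]
force: [-0.3, 0.2, -0.4]
tcp_pos: [0.4912, 0.0013, 0.0389]
tcp_rot: [-0.0, 0.661, 0.75, -0.0]
force: [0.4, 0.7, -1.0]
tcp_pos: [0.4881, 0.0261, 0.0389]
tcp_rot: [-0.0, 0.661, 0.75, -0.0]
force: [-0.6, -1.2, -0.5]
tcp_pos: [0.485, 0.051, 0.0389]
tcp_rot: [0.0, 0.661, 0.75, 0.0]
force: [0.3, 0.8, 0.0]
tcp_pos: [0.4819, 0.0757, 0.0389]
tcp_rot: [0.0, 0.661, 0.75, -0.0]
force: [-0.6, -0.1, -1.0]
time: 26.38
tcp_pos: [0.4798, 0.0923, 0.0389]
tcp_rot: [0.0, 0.661, 0.75, -0.0]
force: [1.5, -0.4, -0.5]
t 26.38 tcp [0.4798 0.0923 0.0389] q [ 0.     0.661  0.75  -0.   ] F [ 1.5 -0.4 -0.5] gap 0.152
tip [0.48977752 0.0129752  0.0106203 ] drainer -0.06005591937380067 0.061240479053018736
side [272.73443271 238.5415828 ] 242 208
top [288.47978329 226.04990224] 258 196
```

View pics/m6.png

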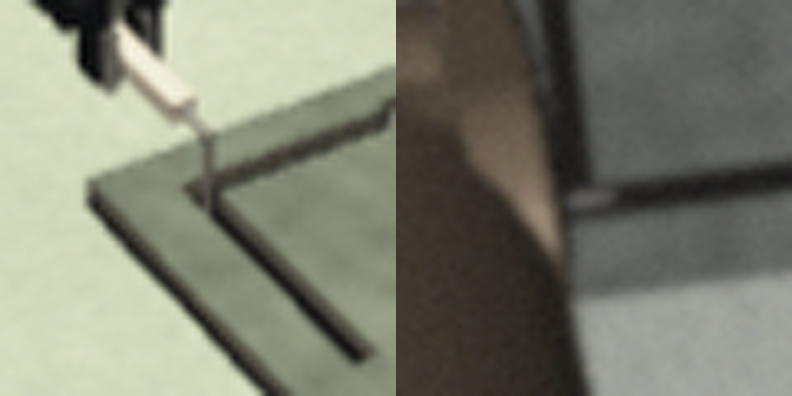

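The tip is in the groove about 9 mm short of the corner (side panel (212,205)), and no forces show. I finish the leg, then draw along the second.

```bash
python3 -m inch '[[[0.15,0,0],[0,0,0]],[[0.15,0,0],[0,0,0]],[[0.14,0,0],[0,0,0]],[[0,0,0],[0,0,0]],[[0,0.12,0],[0,0,0]]]' | sed -n 2,4p
for i in 1 2 3 4; do python3 -m inch '[[[0,0.25,0],[0,0,0]],[[0,0.25,0],[0,0,0]],[[0,0.25,0],[0,0,0]],[[0,0.25,0],[0,0,0]],[[0,0.25,0],[0,0,0]]]' | sed -n 2,4p; done
python3 -m inch '[[[0,0.25,0],[0,0,0]],[[0,0.25,0],[0,0,0]],[[0,0.25,0],[0,0,0]],[[0,0.25,0],[0,0,0]],[[0,0.13,0],[0,0,0]]]' | sed -n 1,4p
python3 -m inch '[[[0,0,0],[0,0,0]]]' | sed -n 1,4p
python3 - <<'E'
from h import *
s=st(); M=rot(s).as_matrix()
tip=s['tcp_pos']+M@np.array([-.08,0,-.0187+.047]);d=tip[:2]-[.557,-.0403];a=.125;print('tip',tip,'drainer',np.cos(a)*d[0]+np.sin(a)*d[1],-np.sin(a)*d[0]+np.cos(a)*d[1])
for n in('side','top'):
    c=capture(n); u=proj(c,tip); x,y=int(u[0]),int(u[1]);print(n,u,x-30,y-30)
    m=c['image'][y-30:y+30,x-30:x+30]; cv2.imwrite(f'pics/{n}7.png',cv2.resize(m[:,:,::-1],None,fx=6.6,fy=6.6,interpolation=cv2.INTER_CUBIC))
cv2.imwrite('pics/m7.png',np.hstack([cv2.imread('pics/side7.png'),cv2.imread('pics/top7.png')]))
E
```

```text
tcp_pos: [0.481, 0.1012, 0.0389]
tcp_rot: [-0.0, 0.661, 0.75, -0.0]
force: [-0.3, -0.3, -0.8]
tcp_pos: [0.5062, 0.1045, 0.0389]
tcp_rot: [0.0, 0.661, 0.75, -0.0]
force: [-0.4, -0.7, -0.8]
tcp_pos: [0.531, 0.1076, 0.0389]
tcp_rot: [0.0, 0.661, 0.75, -0.0]
force: [-0.1, -0.2, -0.5]
tcp_pos: [0.5558, 0.1107, 0.0389]
tcp_rot: [-0.0, 0.661, 0.75, -0.0]
force: [-0.2, 0.2, -0.8]
tcp_pos: [0.5806, 0.1138, 0.0389]
tcp_rot: [-0.0, 0.661, 0.75, -0.0]
force: [1.0, -0.2, -1.1]
time: 30.22
tcp_pos: [0.603, 0.1166, 0.0389]
tcp_rot: [0.0, 0.661, 0.75, -0.0]
force: [0.0, -0.0, -0.3]
time: 30.35
tcp_pos: [0.6028, 0.1166, 0.0389]
tcp_rot: [-0.0, 0.661, 0.75, -0.0]
force: [-0.4, 0.2, -0.5]
t 30.35 tcp [0.6028 0.1166 0.0389] q [-0.     0.661  0.75  -0.   ] F [-0.4  0.2 -0.5] gap 0.151
tip [0.61276455 0.03721576 0.01055753] drainer 0.06499371285334393 0.06995852627570891
side [304.41524009 224.64013662] 274 194
top [279.61683929 182.41827042] 249 152
```

View pics/m7.png

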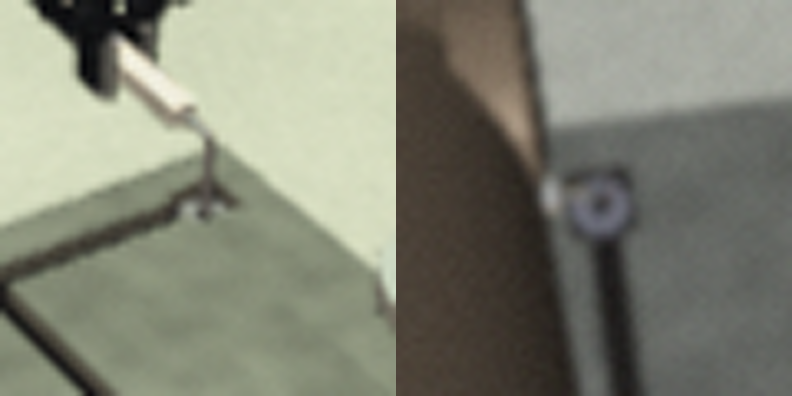

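The side panel shows the tip at the drain, (210,205) beside the grate at (203,208). I lift it straight up and carry the pick back above its rest.

```bash
python3 -m inch '[[[0,0,-0.5],[0,0,0]],[[0,0,-1],[0,0,0]],[[0,0,-1],[0,0,0]],[[0,0,-1],[0,0,0]],[[0,0,-1],[0,0,0]]]' | sed -n 2p
python3 -m inch '[[[0,0,-0.5],[0,0,-0.083]],[[0,0,0],[0,0,-0.083]],[[0,0,0],[0,0,-0.083]],[[0,0,0],[0,0,-0.083]],[[0,0,0],[0,0,-0.083]]]' >/dev/null
python3 -m inch '[[[0,0,0],[0,0,-0.083]],[[0,0,0],[0,0,-0.083]],[[0.99,0.98,0],[0,0,0]],[[0.99,0.98,0],[0,0,0]],[[0.99,0.98,0],[0,0,0]]]' >/dev/null
python3 -m inch '[[[0.99,0.98,0],[0,0,0]],[[0.99,0.98,0],[0,0,0]],[[0.99,0.98,0],[0,0,0]],[[0.99,0.98,0],[0,0,0]],[[0.99,0.98,0],[0,0,0]]]' >/dev/null
python3 -m inch '[[[0,0,0],[0,0,0]],[[0,0,0],[0,0,0]]]' 
python3 - <<'E'
from h import *
s=st(); print('tool delta to grasp',rot(s).inv().apply(np.array([.4815,.3072,.0388])-s['tcp_pos']).round(4))
E
```

```text
tcp_pos: [0.6028, 0.1167, 0.1309]
time: 33.2
tcp_pos: [0.4845, 0.3048, 0.1396]
tcp_rot: [0.0, 0.114, 0.993, -0.0]
force: [0.5, -1.7, -0.2]
finger_gap: 0.154
finger_force: 58.7
t 33.2 tcp [0.4845 0.3048 0.1396] q [ 0.     0.114  0.993 -0.   ] F [ 0.5 -1.7 -0.2] gap 0.154
tool delta to grasp [0.0035 0.0017 0.1008]
```

```bash
python3 -m inch '[[[0.17,0.09,0.8],[0,0,0]],[[0,0,0.8],[0,0,0]],[[0,0,0.8],[0,0,0]],[[0,0,0.8],[0,0,0]],[[0,0,0.5],[0,0,0]]]' | sed -n 2,4p
python3 -m inch '[[[0,0,0.4],[0,0,0]],[[0,0,0.4],[0,0,0]],[[0,0,0.4],[0,0,0]],[[0,0,0.13],[0,0,0]],[[0,0,0],[0,0,0]]]'  | sed -n 2,4p
python3 -m inch '[[[0,0,0],[0,0,0]],[[0,0,0],[0,0,0]],[[0,0,0],[0,0,0]],[[0,0,0],[0,0,0]]]' -0.2
for i in 1 2; do python3 -m inch '[[[0,0,-1],[0,0,0]],[[0,0,-1],[0,0,0]],[[0,0,-1],[0,0,0]],[[0,0,-1],[0,0,0]],[[0,0,-1],[0,0,0]]]'  | sed -n 2,4p; done
python3 -m inch '[[[0,0,0],[0,0,0]],[[0,0,0],[0,0,0]]]' >/dev/null
python3 - <<'E'
from h import *
s=st(); c=capture('wrist'); save(c,'w8.png')
t=capture('side')['image']; cv2.imwrite('pics/m8.png',np.hstack([c['image'][110:310,180:380],cv2.resize(t[150:250,200:390],(380,200))])[:,:,::-1])
E
```

```text
tcp_pos: [0.4807, 0.3074, 0.0634]
tcp_rot: [-0.001, 0.114, 0.993, -0.0]
force: [0.0, 0.5, -0.2]
tcp_pos: [0.4809, 0.3077, 0.0388]
tcp_rot: [-0.0, 0.114, 0.993, -0.0]
force: [-4.4, -3.0, 11.1]
time: 34.95
tcp_pos: [0.4811, 0.3077, 0.0383]
tcp_rot: [-0.0, 0.114, 0.993, -0.0]
force: [0.1, -0.2, -0.6]
finger_gap: 0.604
finger_force: 0.0
tcp_pos: [0.481, 0.3077, 0.1389]
tcp_rot: [-0.0, 0.114, 0.993, -0.0]
force: [0.3, -0.1, 0.7]
tcp_pos: [0.481, 0.3077, 0.239]
tcp_rot: [-0.0, 0.114, 0.993, -0.0]
force: [-0.1, 0.5, -0.0]
t 36.45 tcp [0.4808 0.3076 0.2377] q [-0.     0.114  0.993 -0.   ] F [0.7 0.2 0.9] gap 0.595
```

View pics/m8.png

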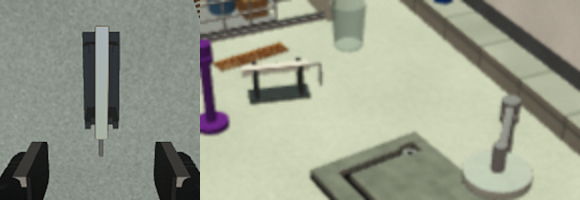

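The pick lies level in both notches with its hook over the same end as before (left panel, handle (102,27) to (100,138)). The lamp is clear of the slab.

```bash
python3 -c "
from plant import r
print(r.finish_job())"
```

```text
the job is handed in; nothing more can be done
None
```

The job is handed in, though no verdict came back: the lamp is swung clear, the pick tip was drawn from the closed end round the corner to the drain in one pass at about 4 cm/s, and the pick is back in both notches of its rest, tip over the same end.

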